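# Push the open spice-jar lid shut on the turntable

### The arm

A 6-joint arm with a two-finger parallel gripper is mounted at the origin on the work surface. World frame = base frame: x ahead of the robot, y to its left, z up, the work surface at z = 0. Lengths are in mm, angles in rad, forces in N, time in s.
With the tool pointing down it reaches from about 300 to 850 mm from the base axis. Payload 4.2 kg.
Tool frame: the origin (TCP) lies midway between the tips of the shut fingers; the grasp point (between the pads) lies 19 mm behind it; z points along the fingers, y is the line along which they close (so a half turn about z gives the same grasp; the last joint's range is limited). The gripper opens to 91 mm and grips with 3 to 60 N. Pads are 32 mm wide; open, the fingers measure 118 mm over their backs; the gripper's body (76 mm by 178 mm) begins 60 mm behind the grasp point.
Start: joints at [1.1, 0.32, 1.565, -0, 1.257, -0.02], TCP at [250.524, 517.572, 213.976] pointing down, gripper open.
Joint ranges: [-3.11, 3.11], [-0.84, 2.01], [0.21, 2.61], [-1.34, 4.49], [0.05, 2.63], [-2.56, 2.56]. Speed limits (rad/s): [2.57, 2.57, 3.14, 3.14, 3.14, 3.14].

### API

Orientations are given as a unit quaternion [w, x, y, z].
In Python, from plant import env, optics, ticket gives the robot as it stands.
- The arm moves only by the tool servo_tool, never from a script. Its argument "commands" is one flat list of numbers, 5 for each row, row after row: the finger opening in mm, from 0 to 91.2, then the shift along the tool's x, y, z in mm, then the turn about the tool's z in rad. In form: [grip, tx, ty, tz, turn, grip, tx, ty, tz, turn, ...]. A call has 1 to 20 rows; each row is the pose to reach, as a shift and turn from the pose commanded when the call began, along the tool's axes at that moment; what a row does not reach only later rows make up. A row lasts 1/8 s, in which the tool goes at most 62.5 mm and 10.7 degrees, less where a joint would pass 70% of its speed; a pose out of reach is approached as far as the arm can. A call with a gripper value outside its range is refused whole. The fingers move at their own pace and stop on an object; "grip_force" is the grip in N (left out, the last holds). Time passes only in rows, so rows that repeat a pose let the fingers close. It gives the time, the measured TCP pose, the force, the opening and the grip force at its end, in the units of the state.
- env.sense(): the state, without advancing time (a new reading comes with each control period).
- optics.read_camera(name): name is "side" or "top"; returns the picture (480x640x3 uint8, red, green, blue); there is no depth.
- optics.camera_params(name): a dict with "fovy" (degrees; the focal length in pixels is half the picture's height over the tangent of half this angle, whatever the lens; pixels are square), "cx", "cy" (the principal point, pixels), "R" (3x3) and "t" (3): a world point X has camera coordinates R X + t. Camera axes: x right, y down, z forward; pixel columns grow to the right and rows downward; lengths in mm; the calibration is good to about 2 mm. A picture is of the moment at which its call begins. camera_params takes no time and is no camera call.
- ticket.close_job(): hands the job in; it is judged then, once.
The state is a dict: "time": time; "joints": joint angles; "dq": joint speeds; "effort": joint torques, N m; "eef_pos": TCP position; "tcp_rot": TCP orientation; "wrist_force": force on the tool from outside, world axes, zero at the start; "torque": the same for the moment, N m; "opening": finger opening in mm; "finger_force": force on a finger pad.
Only numpy, scipy, OpenCV 4.12 (cv2) and the standard library are available. Lean on these libraries where they do the work, as an engineer would, in place of code of your own. Each camera call takes 0.05 s, during which the arm holds its last target. There are 200 camera calls.

### The job

One of the four small steel jars on the turntable has been left with its hinged lid standing open. With closed fingertips gently push that lid over and press it fully shut, then withdraw. Do not grip or lift the jar or let it slide or tip, do not let the turntable swing round, and leave the other jars, the glass cup and the tub untouched.

Things in the scene. Friction and masses are not known exactly. Their poses are not given: they have to be found in the camera images.
- turntable: Foot of the plastic turntable, fixed to the table, 190 mm across. Origin: centre of its underside, on the turning axis, at table height. Its white platter is 276 mm across with a low rim, top of the rim 38 mm above the table; the jars stand on its floor, 26 mm above the table, about 85 mm from the axis, a quarter turn apart.
- platter (a joint): Turn of the platter about the vertical axis, rad, 0 at the start, positive anticlockwise from above. It turns freely: about 0.6 N sideways on a jar swings it round.
- open_jar: The jar with the open lid: steel, empty, loose on the platter, about 0.22 kg (0.18 to 0.3), 60 mm across, 75 mm to the rim. Origin: centre of its underside. z up; +x points, level, from the hinge across the jar to where the lid's lip comes when shut. Pressing down on the shut lid over the middle of the jar does not tip it; pressing on the lip, outside the wall, may.
- lid (a joint): Angle of the lid of open_jar, rad: 0 shut flat on the rim, 1.57 upright, stop at 1.8 (leaning back). Starts between 0.9 and 1.6. A stiff-turning hinge: the lid stays where it is left, does not fall shut, and has no spring or catch; it shuts on a soft silicone seal that gives 2 to 3 mm under a 10 N press; about 0.3 N at 30 mm from the hinge pin moves it.
- lid_hinge (a point): The hinge pin of open_jar's lid, on the jar's rim, 33 mm from the jar's axis on its -x side and 75.5 mm above its underside. The pin runs along the jar's y. With the lid shut, the highest point is 7.5 mm above the pin, over the jar's axis.
- lid_lip (a point): Outer end of the thumb lip of open_jar's lid, 76 mm from the hinge pin. With the lid open this is its highest part. The lid is a shallow dome, 63 mm across, 3 mm thick at the edge and 7.5 mm at the middle (on the outer side).
- jar_a: A closed steel jar, same make as open_jar: 60 mm across, 75 mm to the rim, 83 mm over its lid, lip sticking out 13 mm beyond the wall on its +x side. Origin: centre of its underside. Must be left alone.
- jar_b: A closed steel jar, same make as open_jar: 60 mm across, 75 mm to the rim, 83 mm over its lid, lip sticking out 13 mm beyond the wall on its +x side. Origin: centre of its underside. Must be left alone.
- jar_c: A closed steel jar, same make as open_jar: 60 mm across, 75 mm to the rim, 83 mm over its lid, lip sticking out 13 mm beyond the wall on its +x side. Origin: centre of its underside. Must be left alone.
- cup: Clear glass cup, 72 mm across, 95 mm high, loose on the table. Origin: centre of its underside.
- tub: Closed plastic tub, clear with a red lid, 165 x 121 mm (x, y), 72 mm high, loose. Origin: centre of its underside.
Mind the look-alikes: they are no part of the job. Leave any blue or red look-alike of the open_jar alone.

How it is judged:
By the outcome, as a careful person would: the job done as asked, in the order asked, and still so for the second after the job is handed in, with the robot touching nothing.
It also fails if it takes over 38 s, if anything falls off the work surface, if the arm or the gripper's body presses on something with over 40 N, if the wrist force passes 120 N, or if a joint passes its speed limit or range.

## Working session

There is one attempt and no reset: what is moved stays moved. The work goes in short steps, Python scripts to look and compute and a tool call to move; the robot and the scene stay as the last step left them, time stands still between calls to the robot, and variables do not carry over. Pictures are saved under pics/ and viewed, at most 10 in all, crops included, and the job is handed in when it is done.

Besides the shell and the picture viewer there is one more tool, called after "Request:" as name(argument=value, ...) on one line, values as JSON. servo_tool: Moves the arm, as the interface text tells. Its arguments: {"type":"object","properties":{"commands":{"type":"array","items":{"type":"number"}},"grip_force":{"type":"number"}},"required":["commands"]}

```bash
mkdir -p pics
python3 - <<'E'
from plant import env, optics
import cv2
for n in ("side","top"):
    cv2.imwrite(f"pics/{n}0.png", optics.read_camera(n)[:,:,::-1])
    print(n, optics.camera_params(n))
s=env.sense(); print(s)
E
```

```text
side {'fovy': 49.166645050839634, 'cx': 308.86071067179665, 'cy': 241.66932656249236, 'R': array([[ 0.76640744, -0.64212812, -0.01706202],
       [-0.4146029 , -0.47420915, -0.7766789 ],
       [ 0.4906364 ,  0.60232645, -0.6296656 ]]), 't': array([-369.85672978,  304.95363724,  959.36392344])}
top {'fovy': 57.28585139772573, 'cx': 320.0107169202982, 'cy': 240.70071171013836, 'R': array([[ 0.00310611, -0.99998849, -0.00365713],
       [-0.99148841, -0.00260366, -0.13016895],
       [ 0.13015793,  0.00403032, -0.99148508]]), 't': array([ 33.16161829, 539.9853827 , 971.31226395])}
{'time': 0.1, 'joints': array([ 1.09998727e+00,  3.20241485e-01,  1.56556060e+00, -1.30101322e-05,
        1.25739108e+00, -2.00282834e-02]), 'dq': array([ 0.00106543, -0.00354449, -0.00369885, -0.00061024,  0.00031355,
       -0.00077847]), 'effort': array([ 1.11263096e-03, -4.13331807e+01, -2.32510489e+01,  7.28902454e-02,
        4.22063924e-02, -6.07583274e-05]), 'eef_pos': array([250.32186409, 517.14996981, 213.19520194]), 'tcp_rot': array([-1.88432016e-04,  2.23484861e-01,  9.74707072e-01, -7.77784206e-04]), 'wrist_force': array([0.89493431, 1.01967903, 0.08129483]), 'torque': array([-0.01229724,  0.01986962, -0.00419663]), 'finger_force': 0.0, 'opening': 91.40822536519075}
```

View pics/side0.png

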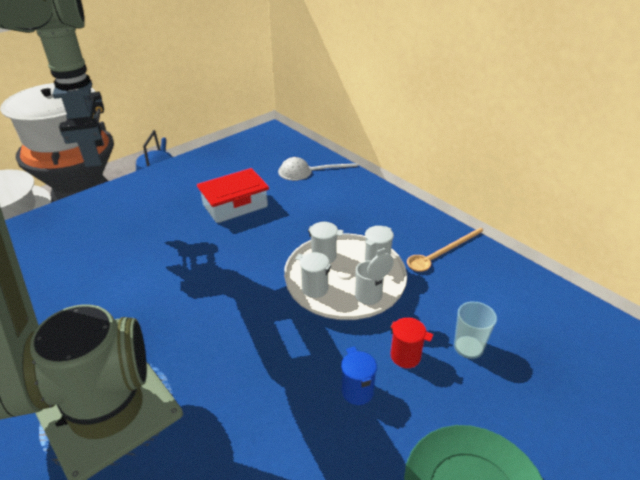

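View pics/top0.png

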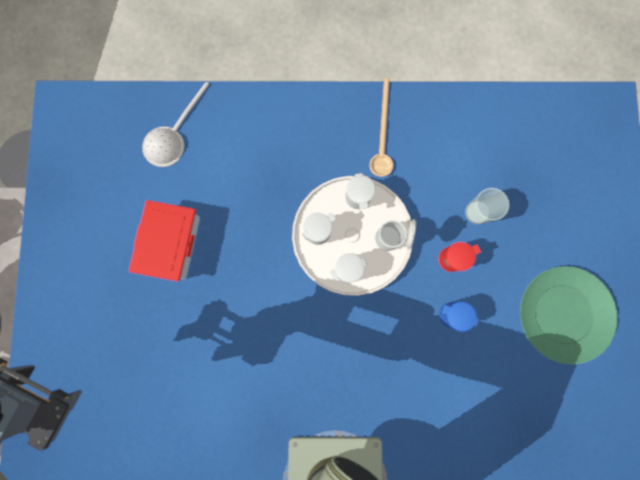

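The side view shows the open jar at about (370,285) with its lid up at (380,262). In the top view it is at about (391,235), with the lid on its right at (410,235). I'll enlarge both.

Run:
```python
import cv2, numpy as np
a=cv2.imread("pics/side0.png")[210:330,270:430]; b=cv2.imread("pics/top0.png")[165:305,280:430]
a=cv2.resize(a,None,fx=5,fy=5,interpolation=cv2.INTER_CUBIC)[:560]; b=cv2.resize(b,None,fx=4,fy=4,interpolation=cv2.INTER_CUBIC)
cv2.imwrite("pics/sc.png",a); cv2.imwrite("pics/tc.png",b)
```

```text
(no output)
```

View pics/sc.png

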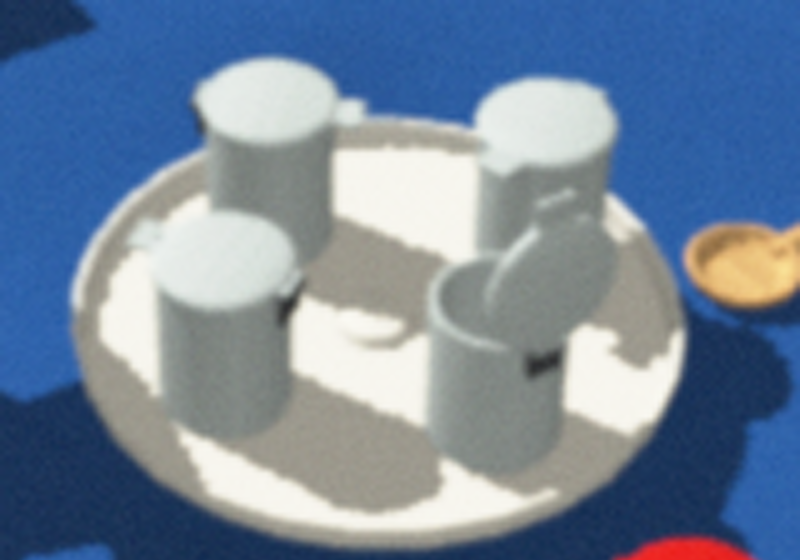

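View pics/tc.png

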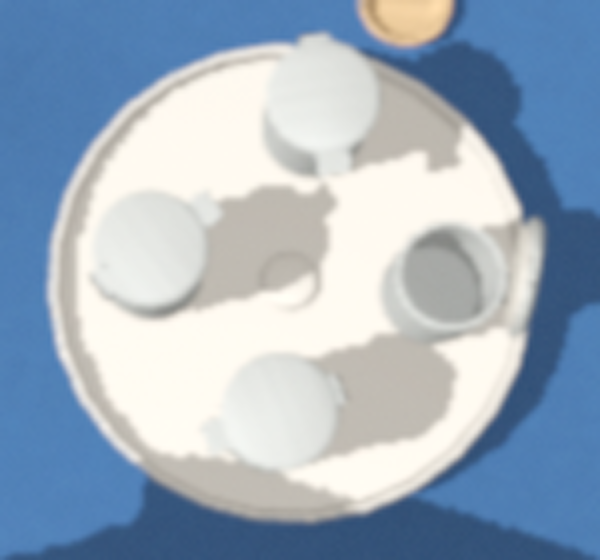

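```bash
cat > h.py <<'E'
import numpy as np, cv2
from plant import env, optics
C={n:optics.camera_params(n) for n in("side","top")}
def proj(n,X):
    c=C[n]; p=np.atleast_2d(X)@c["R"].T+c["t"]; f=240/np.tan(np.radians(c["fovy"]/2))
    return np.c_[c["cx"]+f*p[:,0]/p[:,2], c["cy"]+f*p[:,1]/p[:,2]]
def ray(n,uv,z):
    c=C[n]; f=240/np.tan(np.radians(c["fovy"]/2))
    d=c["R"].T@np.array([(uv[0]-c["cx"])/f,(uv[1]-c["cy"])/f,1]); o=-c["R"].T@c["t"]
    return o+d*(z-o[2])/d[2]
t=np.linspace(0,2*np.pi,60)
def W(p,L):
    x,y,a=p[:3]; c,s=np.cos(a),np.sin(a); L=np.atleast_2d(L)
    return np.c_[x+c*L[:,0]-s*L[:,1], y+s*L[:,0]+c*L[:,1], 26+L[:,2]]
def lid(p,d,y,h=0):
    th=p[3]; d,y=np.broadcast_arrays(d,y)
    return W(p,np.c_[-33+d*np.cos(th)-h*np.sin(th), y, 75.5+d*np.sin(th)+h*np.cos(th)])
def circ(p,r,z): return W(p,np.c_[r*np.cos(t),r*np.sin(t),0*t+z])
E
cat > fit.py <<'E'
from h import *
from scipy.optimize import least_squares
ct=lambda u,v:np.array([280+u/4,165+v/4]); cs=lambda u,v:np.array([270+u/5,210+v/5])
pc=ray("top",ct(288,281),36); print("platter centre (top)",pc)
print("jar rim centre",ray("top",ct(450,283),101))
def res(p):
    S=proj("side",lid(p,33+31.5*np.cos(t),31.5*np.sin(t))); T=proj("top",lid(p,33+31.5*np.cos(t),31.5*np.sin(t)))
    R=proj("side",circ(p,30,75)); B=proj("side",circ(p,30,0))
    o=[proj("top",W(p,[0,0,75]))[0]-ct(450,283),
       proj("side",lid(p,76,0))[0]-cs(558,198)]
    o+=[[S[:,0].min()-cs(486,0)[0],S[:,0].max()-cs(616,0)[0]],
        [R[:,0].min()-cs(428,0)[0],R[:,0].max()-cs(566,0)[0],B[:,1].max()-cs(0,474)[1]],
        [T[:,1].min()-ct(0,220)[1],T[:,1].max()-ct(0,332)[1]]]
    return np.concatenate(o)
r=least_squares(res,[500,-60,1.45,1.5]); p=r.x; print(p,"res",r.fun.round(1),"r from axis",np.hypot(*(p[:2]-pc[:2])))
np.save("p.npy",p)
print("reach",np.hypot(*p[:2]),"lip",lid(p,76,0),"hinge",lid(p,0,0))
out=[]
for n,(u,v,w,h) in{"side":(330,235,80,80),"top":(365,200,80,80)}.items():
    im=cv2.resize(cv2.imread(f"pics/{n}0.png")[v:v+h,u:u+w],None,fx=5,fy=5,interpolation=cv2.INTER_CUBIC)
    for X in(circ(p,30,75),circ(p,30,0),lid(p,33+31.5*np.cos(t),31.5*np.sin(t)),lid(p,[64,76,76,64],[-6,-6,6,6])):
        cv2.polylines(im,[np.int32(((proj(n,X)-[u,v]+.5)*5).round())],True,(0,0,255),1)
    out.append(im)
cv2.imwrite("pics/ov.png",np.hstack(out))
E
python3 fit.py
```

```text
platter centre (top) [552.5996212  -38.59287697  36.        ]
jar rim centre [ 542.37453121 -120.8078569   101.        ]
[ 545.8121062  -121.93194564    1.43086489    1.57498362] res [ 0.5 -1.6 -0.   0.4  0.1 -0.7 -1.1  0.4  0.5 -1.   1.2] r from axis 83.61501495932644
reach 559.2658175150245 lip [[ 541.16503801 -154.92451219  177.49933373]] hinge [[ 541.20942371 -154.60938914  101.5       ]]
```

View pics/ov.png

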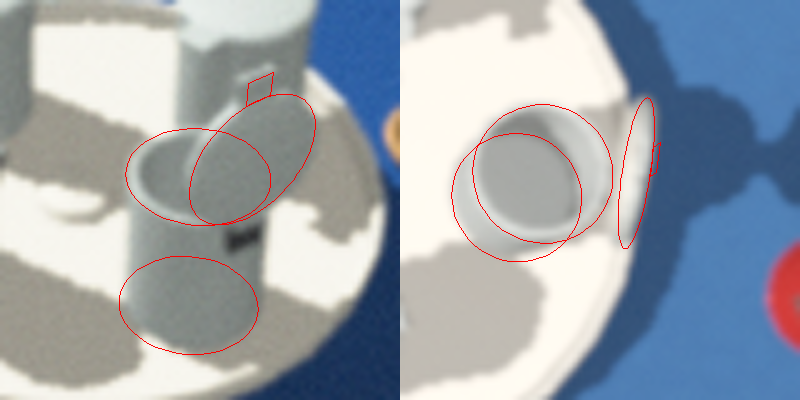

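The overlay matches to 1–2 px (2–3 mm). The jar is near (543,-121) with the lid about upright, leaning 1.57 rad over the -y side. The hinge is roughly radially outward, so a push along jar +x puts little torque on the platter. I'll stage behind the lid next.

```bash
cat >> h.py <<'E'
from scipy.spatial.transform import Rotation as Rn
J=np.array([543.5,-121.5]); A=1.44; U=np.array([np.cos(A),np.sin(A)])
def jarframe(): # TCP in jar frame (x along, y across, z above table)
    s=env.sense(); d=s["eef_pos"][:2]-J; return np.r_[d@U, d@[-U[1],U[0]], s["eef_pos"][2]]
E
python3 - <<'E'
from h import *
R0=Rn.from_quat([.223485,.974707,0,0]).as_matrix()
T=np.r_[J-86*U,232]; d=T-[250.52,517.57,213.98]
print("goal",T,"shift",R0.T@d,"tool y angle",np.arctan2(R0[1,1],R0[0,1]))
print("red",ray("top",(458,257),78),"cup",ray("top",(492,205),95))
E
```

```text
goal [ 532.28356105 -206.76541794  232.        ] shift [-569.18553447 -529.22616089  -18.02      ] tool y angle 1.1200192702881124
red [ 499.24362032 -266.38475266   78.        ] cup [ 611.32333005 -339.21539424   95.        ]
```

Request:
servo_tool(commands=[0,-10,-10,-18,0,0,-40,-37,-18,-0.03,0,-80,-74,-18,-0.06,0,-120,-112,-18,-0.09,0,-160,-149,-18,-0.12,0,-200,-186,-18,-0.15,0,-240,-223,-18,-0.18,0,-280,-260,-18,-0.21,0,-320,-298,-18,-0.24,0,-360,-335,-18,-0.27,0,-400,-372,-18,-0.3,0,-440,-409,-18,-0.32,0,-480,-446,-18,-0.32,0,-515,-480,-18,-0.32,0,-545,-507,-18,-0.32,0,-562,-522,-18,-0.32,0,-569,-529,-18,-0.32,0,-569,-529,-18,-0.32], grip_force=10)

```text
time: 2.35
eef_pos: [531.9, -206.1, 232.1]
tcp_rot: [-0.0, 0.065, 0.998, 0.0]
wrist_force: [-0.1, 0.4, 0.1]
opening: -0.1
finger_force: 0.0
```

Run:
```python
from h import *
s=env.sense(); print(s["time"],s["eef_pos"],s["tcp_rot"],s["opening"],s["wrist_force"],jarframe())
ims=[]
for n,(u,v) in{"side":(330,190),"top":(340,180)}.items():
    ims.append(cv2.resize(optics.read_camera(n)[v:v+120,u:u+100,::-1],None,fx=4,fy=4,interpolation=cv2.INTER_CUBIC))
cv2.imwrite("pics/st1.png",np.hstack(ims))
print(proj("side",s["eef_pos"]),proj("top",s["eef_pos"]))
```

```text
2.35 [ 531.91927713 -206.06520651  232.10454136] [-1.47710168e-04  6.53989635e-02  9.97859130e-01  3.33037284e-04] -0.07261194964917309 [-0.050714    0.36156736  0.11482485] [-85.35328079   0.4524965  232.10454136]
[[400.61587024 242.69950366]] [[450.28704527 231.42899135]]
```

View pics/st1.png

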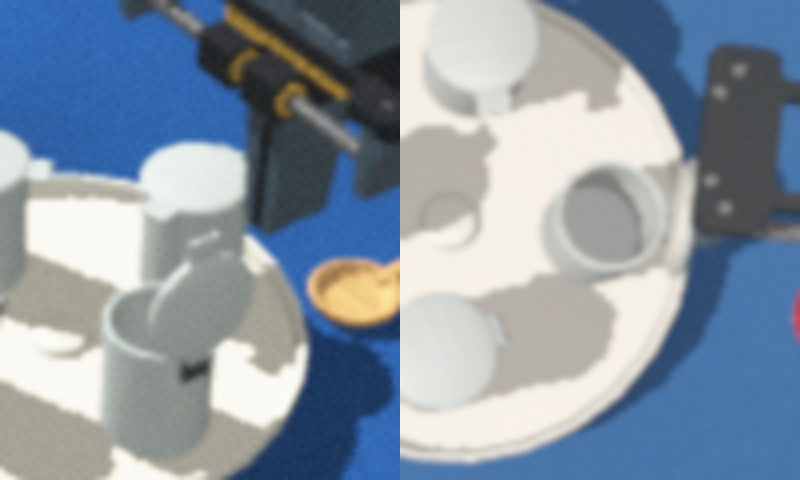

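The fingers are behind the lid as planned: tips near side-crop (290,215), lid edge at (215,240), platter unmoved. Tool y now lies along jar +x. I'll lower to 148 mm and close up to the lid.

Request:
servo_tool(commands=[0,0,0,12,0,0,0,0,30,0,0,0,0,50,0,0,0,0,68,0,0,0,0,80,0,0,0,4,84,0,0,0,10,84,0,0,0,16,84,0,0,0,21,84,0,0,0,24,84,0,0,0,24,84,0])

```text
time: 3.82
eef_pos: [535.4, -182.5, 148.1]
tcp_rot: [0.0, 0.065, 0.998, -0.0]
wrist_force: [0.4, 0.3, 0.2]
opening: 0.5
finger_force: 0.0
```

Run:
```python
from h import *
s=env.sense(); print(s["time"],s["wrist_force"],jarframe())
ims=[]
for n,(u,v) in{"side":(330,190),"top":(340,180)}.items():
    ims.append(cv2.resize(optics.read_camera(n)[v:v+120,u:u+100,::-1],None,fx=4,fy=4,interpolation=cv2.INTER_CUBIC))
cv2.imwrite("pics/st2.png",np.hstack(ims))
```

```text
3.825 [0.36069319 0.3224175  0.17454621] [-6.15097091e+01  5.42810612e-02  1.48089988e+02]
```

View pics/st2.png

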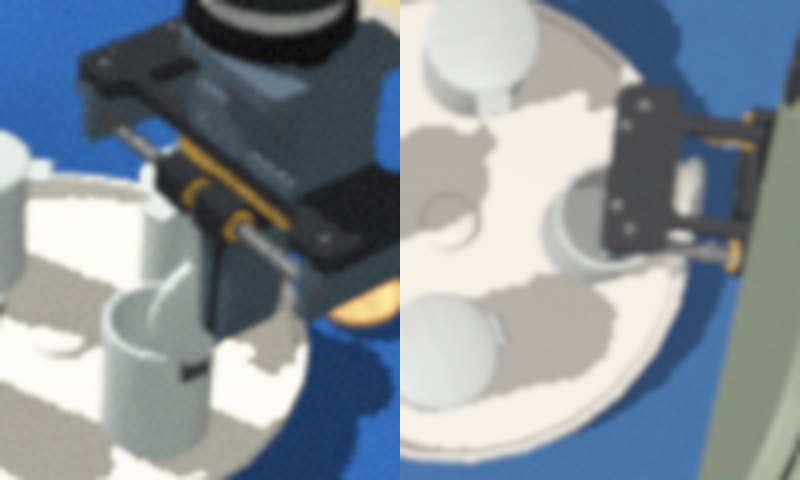

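Tips are behind the lid at mid-height, the platter is still, and the gripper body is well clear of the lip. I'll sweep the lid over along the arc (46.5 mm from the pin), stopping just above shut.

Request:
servo_tool(commands=[0,0,4,0,0,0,0,8,0,0,0,0,12.5,0,0,0,0,17,0,0,0,0,21.5,0,0,0,0,26,1,0,0,0,31,2,0,0,0,35,4,0,0,0,39.5,6,0,0,0,43,8.5,0,0,0,47,11.5,0,0,0,50,15,0,0,0,53,18.5,0,0,0,56,22.5,0,0,0,58,26.5,0,0,0,60,30.5,0,0,0,61,33,0,0,0,61,33,0])

```text
time: 6.18
eef_pos: [543.2, -122.1, 114.7]
tcp_rot: [-0.0, 0.065, 0.998, 0.0]
wrist_force: [0.1, 0.2, 0.1]
opening: 0.5
finger_force: 0.0
```

Run:
```python
from h import *
s=env.sense(); print(s["time"],s["wrist_force"],jarframe())
ims=[]
for n,(u,v) in{"side":(330,190),"top":(340,180)}.items():
    ims.append(cv2.resize(optics.read_camera(n)[v:v+120,u:u+100,::-1],None,fx=4,fy=4,interpolation=cv2.INTER_CUBIC))
cv2.imwrite("pics/st3.png",np.hstack(ims))
```

```text
6.175 [0.12495093 0.23826834 0.09659235] [ -0.65746051   0.24315195 114.68958134]
```

View pics/st3.png

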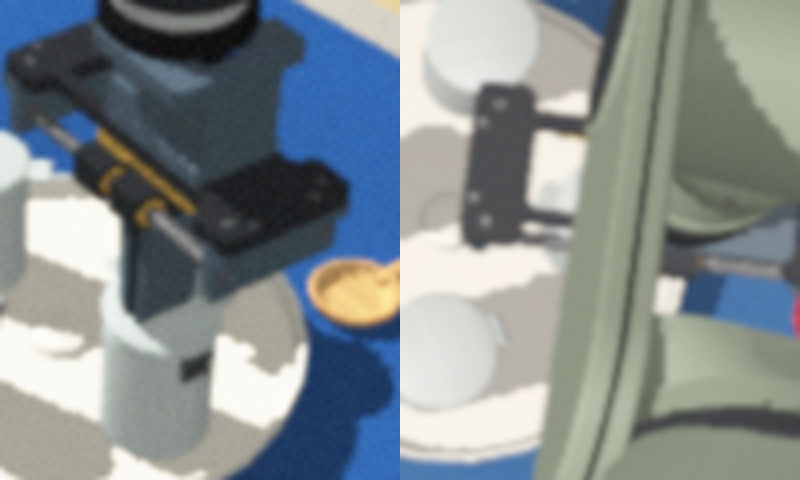

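The lid is nearly down with the tips over the middle, and the jar and platter are unmoved (hinge still at crop (193,368)). I'll press down gradually.

Request:
servo_tool(commands=[0,0,0.5,1.5,0,0,0,1,3,0,0,0,1,4,0,0,0,1,5,0,0,0,1,6,0,0,0,1,7,0,0,0,1,7,0,0,0,1,7,0])

```text
time: 7.28
eef_pos: [543.6, -121.1, 108.2]
tcp_rot: [0.0, 0.065, 0.998, 0.0]
wrist_force: [-0.6, 1.4, 2.7]
opening: 0.5
finger_force: 1.5
```

Request:
servo_tool(commands=[0,0,0,0.5,0,0,0,0,1,0,0,0,0,1.5,0,0,0,0,1.5,0,0,0,0,1.5,0])

```text
time: 7.9
eef_pos: [544.1, -121.1, 107.3]
tcp_rot: [0.001, 0.065, 0.998, 0.0]
wrist_force: [-0.7, 1.3, 6.2]
opening: 0.3
finger_force: 3.4
```

Request:
servo_tool(commands=[0,0,0,0.5,0,0,0,0,1,0,0,0,0,1.5,0,0,0,0,2,0,0,0,0,2,0,0,0,0,2,0])

```text
time: 8.65
eef_pos: [544.9, -121.1, 106.3]
tcp_rot: [0.002, 0.065, 0.998, 0.0]
wrist_force: [-0.6, 2.3, 11.5]
opening: 0.6
finger_force: 5.5
```

Run:
```python
from h import *
a=optics.read_camera("side")
for i in range(4):
    optics.read_camera("side"); s=env.sense(); print(s["wrist_force"],s["eef_pos"],s["torque"])
```

```text
[ 0.08752727  2.75579347 10.37546746] [ 544.921495   -121.04958699  106.29076392] [0.43737711 0.09135297 0.04111107]
[-0.88987246  2.5680375  10.33672713] [ 544.92614375 -121.03032359  106.28025517] [0.53268319 0.0693141  0.05091265]
[-0.18720732  3.41675005 10.4159556 ] [ 544.90970027 -121.02715782  106.27228747] [0.48114879 0.07221887 0.03595291]
[ 0.11523765  3.00288194 11.64174503] [ 544.93132203 -121.04913998  106.29114797] [0.47551271 0.05228693 0.05387098]
```

About 11 N is pressed and the tips are at 106.3 mm, roughly 2.7 mm below the shut height of 109 mm, so the seal is compressed. I'll ease off and withdraw straight up.

Request:
servo_tool(commands=[0,0,0,-1,0,0,0,0,-2,0,0,0,0,-3,0,0,0,0,-4,0,0,0,0,-5,0,0,0,0,-7,0,0,0,0,-12,0,0,0,0,-25,0,0,0,0,-45,0,0,0,0,-70,0,0,0,0,-95,0,0,0,-30,-110,0,0,0,-70,-120,0,0,0,-120,-130,0,0,0,-170,-130,0,0,0,-200,-130,0,0,0,-200,-130,0])

```text
time: 11.02
eef_pos: [516.8, -321.4, 234.9]
tcp_rot: [0.0, 0.067, 0.998, -0.0]
wrist_force: [-0.3, 0.8, -0.1]
opening: 0.6
finger_force: 0.0
```

Run:
```python
from h import *
s=env.sense(); print(s["time"],s["wrist_force"],s["eef_pos"])
ims=[]
for n,(u,v) in{"side":(310,200),"top":(330,175)}.items():
    im=optics.read_camera(n); ims.append(cv2.resize(im[v:v+120,u:u+100,::-1],None,fx=4,fy=4,interpolation=cv2.INTER_CUBIC))
cv2.imwrite("pics/st4.png",np.hstack(ims))
```

```text
11.025 [-0.31270435  0.83724061 -0.14866776] [ 516.83525091 -321.4450204   234.90840956]
```

View pics/st4.png

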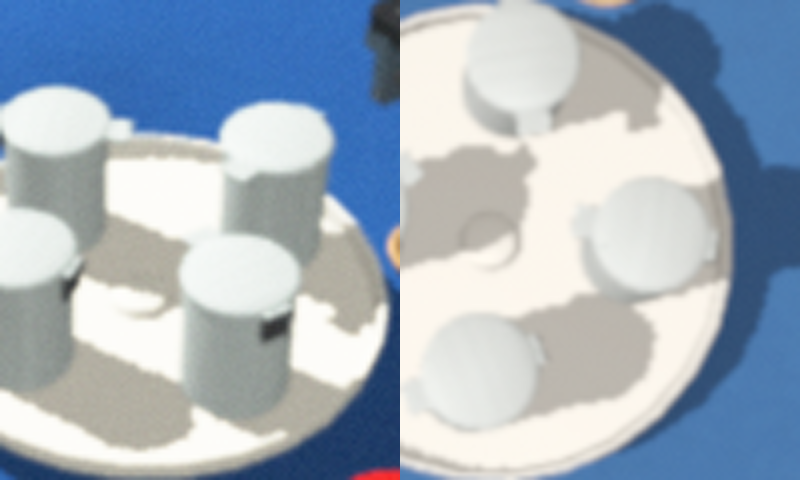

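The lid is flat and shut, the hinge is still at about (378.7,281.5) in the side view, and the platter and other jars haven't visibly moved. The robot is clear of everything.

```bash
python3 -c "
from plant import ticket; print(ticket.close_job())"
```

```text
the job is handed in; nothing more can be done
None
```

I pushed the open jar's lid over, pressed it shut with about 11 N, and withdrew and handed in at about 11 s; the last pictures show the lid flat and no visible movement of the jars or platter.

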